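# Lock the food slicer's carriage with its pin

## Robot

A 7-joint arm with a two-finger parallel gripper is mounted at the origin on the work surface. World frame = base frame: x ahead of the robot, y to its left, z up, the work surface at z = 0. Lengths are in mm, angles in rad, forces in N, time in s.
With the tool pointing down it reaches from about 400 to 875 mm from the base axis. Payload 4.4 kg.
Tool frame: the origin (TCP) lies on the centre line of the jaws, within the pads' length; the fingertips stand 19 mm ahead of it and the grasp point (between the pads) is the TCP; z points along the fingers, y is the line along which they close (so a half turn about z gives the same grasp; the last joint's range is limited). The gripper opens to 85 mm and grips with 20 to 120 N. Pads are 22 mm wide; open, the fingers measure 114 mm over their backs; the gripper's body (76 mm by 85 mm) begins 54 mm behind the grasp point. The pads swing forward as they close: fully open they stand 13 mm farther back than shut.
Start: joints at [-1.373, 0.628, 0.038, 1.517, -0.027, 0.996, -0.02], TCP at [169.464, 627.534, 250.313] pointing down, gripper open.
Joint ranges: [-3.06, 3.06], [-0.37, 2.12], [-1.25, 1.32], [0.18, 2.47], [-1.1, 4.24], [0.23, 1.98], [-2.94, 2.94]. Speed limits (rad/s): [2.57, 2.57, 3.14, 3.14, 3.14, 3.14, 3.14].

## Interface

Orientations are given as [roll, pitch, yaw] about the fixed x, y, z axes, in that order (R = Rz(yaw) Ry(pitch) Rx(roll)).
In Python, from cell import ctrl, viewer, silhouettes gives the robot as it stands.
- The arm moves only by the shell command python3 -m creep 'ROWS'. ROWS is JSON, a list of rows, each an object with "jaw": the gripper command: -1 is shut, 1 is fully open, values between are in proportion; "xyz": the shift along the tool's x, y, z in mm, a list of three; "angular": the turn, a rotation vector about the tool's x, y, z in rad, a list of three. In form: [{"jaw": jaw, "xyz": [tx, ty, tz], "angular": [rx, ry, rz]}, ...]. A call has 1 to 12 rows; each row is the pose to reach, as a shift and turn from the pose commanded when the call began, along the tool's axes at that moment; what a row does not reach only later rows make up. A row lasts 1/8 s, in which the tool goes at most 62.5 mm and 10.7 degrees, less where a joint would pass 70% of its speed; a pose out of reach is approached as far as the arm can. A call with a gripper value outside its range is refused whole. The fingers move at their own pace and stop on an object; the grip force is fixed at half the most. Time passes only in rows, so rows that repeat a pose let the fingers close. It gives the time, the measured TCP pose, the force, the opening and the grip force at its end, in the units of the state.
- ctrl.read_state(): the state, without advancing time (a new reading comes with each control period).
- viewer.get_image(name): name is "scene" or "top" or "wrist"; returns (picture, depth): 384x512x3 uint8, red, green, blue; 384x512 float32, mm along the optical axis (not along the pixel's ray), 0 where there is no reading.
- viewer.camera_model(name): a dict with "fx", "fy", "cx", "cy" (pixels), "T" (4x4, takes a point from camera to world coordinates). Camera axes: x right, y down, z forward; pixel columns grow to the right and rows downward; lengths in mm; the calibration is good to about 2 mm. A picture is of the moment at which its call begins: read the wrist's pose just before it. camera_model takes no time and is no camera call; for the wrist camera it gives the pose at the moment of the call.
- ctrl.finish_job(): hands the job in; it is judged then, once.
Trained networks look in the newest picture that a camera, given by its name, has taken for a name from the list of things; names that differ only in an ending like _2 or _b are one class to them, and where a whole thing is asked for, a point or a joint stands for the part that bears it (a point fixed in the world has none). Each returns a list of dicts, best first, with "score" (0 to 1); they miss things now and then, are a little off and sometimes report something else, mostly with a low value. They report only what shows in the picture. A call takes as long as a camera call. They do not tell look-alikes from the thing itself.
- silhouettes(camera, target): "pixels" (384x512 bool, what is visible of it) and "xy" ([column, row] in pixels, amid what is visible of it).
The state is a dict: "clock": time; "qpos": joint angles; "qd": joint speeds; "tau": joint torques, N m; "eef_pos": TCP position; "tool_rot": TCP orientation; "force": force on the tool from outside, world axes, zero at the start; "torque": the same for the moment, N m; "width": finger opening in mm; "gripper_force": force on a finger pad.
Only numpy, scipy, OpenCV 4.12 (cv2) and the standard library are available. Lean on these libraries where they do the work, as an engineer would, in place of code of your own. Each camera call takes 0.05 s, during which the arm holds its last target. There are 200 camera calls.

## Task

Make the food slicer safe for cleaning: slide its carriage all the way along the bed to the stop, so that the carriage's lug goes into the fork and the holes line up, then take the long lock pin from the wooden stand and push it down through fork and lug until its head is fully home against the fork. Leave it there, let go, and do not disturb the thumbscrew beside it or the other things on the counter.

Things in the scene. Friction and masses are not known exactly. Their poses are not given: they have to be found in the camera images.
- fork: dark steel fork fixed on the slicer's sloping bed: two 40 x 36 x 8 mm plates, 14 mm apart, joined by a web on the +x side, each with a 15 mm through hole. Origin: centre of the upper hole's mouth, on the upper plate's top face, 50 mm above the bed. z: hole axis, pointing out, square to the bed, leaning 32 deg from vertical to the bed's low side. x: level, the way the carriage slides to its stop. y: up the slope.
- carriage (a joint): position (m) of the slicer's aluminium carriage (tray 110 x 130 mm): 0 fully back, 0.11 at the hard stop, where its 10 mm thick lug lies midway in the fork's gap with its 15 mm hole in line with the fork's holes. Grows along the fork's +x. Stiff: about 3 N to move, and it stays where it is left.
- carriage_handle (a point): grip point of the carriage's handle: a round black post, 22 mm in diameter, 58 mm long, square to the bed (parallel to the fork's z). On the post's axis, 25 mm below its flat top and 33 mm above the tray. At the stop it lies 90 mm from the fork's hole along the fork's -x, 5 mm lower along z.
- pin_grip (a point): centre of the loose lock pin's head. The pin: steel stem 12 mm in diameter, 46 mm long with a 5 mm tapered foot; plain cylindrical black head 22 mm in diameter, 32 mm tall. z points from foot to head; this point is half-way up the head, 62 mm above the foot. It starts upright in a hole of the wooden stand, head resting on the stand's top; lift it 46 mm to clear.
- pin_seat (a point): centre of the flat underside of the lock pin's head, 16 mm below pin_grip and 46 mm above the foot; it coincides with the fork's origin when the pin is fully home. Same axes as pin_grip.
- stand: fixed wooden block 60 (x) x 130 (y) x 52 mm tall with two 15 mm holes 70 mm apart along its y; origin at the centre of its underside. The lock pin stands in one hole and the thumbscrew in the other, at random.
- thumbscrew_head (a point): not to be used: centre of the head of a short thumbscrew standing in the stand's other hole: flat black head 34 mm in diameter, only 10 mm tall (top 62 mm above the counter), stem 10 mm. Leave alone.
- mug: bystander: blue ceramic mug, 80 mm wide, 92 mm tall, origin at the centre of its underside. Leave alone.
- bottle: bystander: white plastic bottle, 60 mm wide, 170 mm tall, origin at the centre of its underside. Leave alone.
- jar: bystander: glass jar, 72 mm wide, 110 mm tall, origin at the centre of its underside. Leave alone.
- blade_guard (a point): highest point of the slicer's round steel blade guard, 140 mm wide and 10 mm thick, fixed along the bed's high edge, 70 mm above the bed; its plane holds the fork's x and z.
Not all that is in view belongs to the job. Several things look just like the stand: the one meant starts farthest from the robot's base.

How it is judged:
By the outcome, as a careful person would: the job done as asked, in the order asked, and still so for the second after the job is handed in, with the robot touching nothing.
It also fails if it takes over 64 s, if anything falls off the work surface, if the arm or the gripper's body presses on something with over 40 N, if the wrist force passes 120 N, or if a joint passes its speed limit or range.

## Working session

There is one attempt and no reset: what is moved stays moved. The work goes in short steps, Python scripts to look and compute and a shell command to move; the robot and the scene stay as the last step left them, time stands still between calls to the robot, and variables do not carry over. Pictures are saved under pics/ and viewed, at most 10 in all, crops included, and the job is handed in when it is done.

```bash
ls; mkdir -p pics
cat > h.py <<'E'
import numpy as np, cv2
from cell import ctrl, viewer, silhouettes
def shot(n,f=None):
    T=viewer.camera_model(n); im,d=viewer.get_image(n)
    if f: cv2.imwrite('pics/'+f,im[:,:,::-1])
    return im,d,T
def cloud(d,c):
    v,u=np.indices(d.shape)
    P=np.stack([(u-c['cx'])/c['fx']*d,(v-c['cy'])/c['fy']*d,d],-1)
    T=np.array(c['T']); return P@T[:3,:3].T+T[:3,3]
E
python3 - <<'E'
from h import *
s=ctrl.read_state(); print(s)
for n in['scene','top']:
    im,d,c=shot(n,n+'0.png'); P=cloud(d,c)
    print(n,np.round(np.array(c['T']),2).tolist(),c['fx'])
    for t in['fork','carriage','carriage_handle','pin_grip','stand','thumbscrew_head','mug','bottle','jar']:
        for r in silhouettes(n,t)[:5]:
            m=r['pixels']&(d>0)
            if m.sum(): 
                q=P[m]; print(t,round(r['score'],2),np.round(r['xy']),m.sum(),np.round(np.median(q,0)),np.round(np.percentile(q,[3,97],axis=0)).tolist())
E
```

```text
pics
{'clock': 0.0, 'qpos': array([-1.37281277,  0.62936851,  0.03844393,  1.51837012, -0.02696474,
        0.99628213, -0.02000522]), 'qd': array([-6.69273071e-07, -7.72775028e-04, -2.09192998e-03,  8.00045710e-05,
        8.64093362e-04, -4.95868532e-04,  1.17346736e-03]), 'tau': array([ 5.15475858e-04, -5.63413775e+01,  1.22641649e+00, -1.93442345e+01,
        1.10007939e-02,  1.05906386e-02,  1.24755939e-06]), 'eef_pos': array([169.30707917, 626.95510086, 249.3739111 ]), 'tool_rot': array([-3.13968344e+00,  5.71020573e-05,  2.87782147e+00]), 'force': array([-0.42519589, -0.57534937,  0.8793965 ]), 'torque': array([-0.0159357 , -0.0680755 , -0.08246606]), 'gripper_force': 0.0, 'width': 85.31528566873705}
scene [[0.31, 0.76, -0.58, 1106.6], [0.95, -0.25, 0.18, -230.88], [-0.01, -0.6, -0.8, 1012.91], [0.0, 0.0, 0.0, 1.0]] 377.26797716887717
fork 0.8 [307. 246.] 387 [679.  46. 122.] [[645.0, 24.0, 80.0], [695.0, 83.0, 136.0]]
carriage 0.73 [276. 197.] 1526 [488.  19. 105.] [[426.0, -40.0, 65.0], [570.0, 74.0, 138.0]]
carriage 0.38 [189. 254.] 973 [ 569. -265.   50.] [[522.0, -326.0, 
[... 1545 characters left out ...]
.0, -495.0, 14.0], [345.0, -371.0, 59.0]]
stand 0.78 [339. 175.] 839 [ 542. -257.   53.] [[516.0, -327.0, 18.0], [575.0, -201.0, 59.0]]
stand 0.65 [358. 301.] 1089 [ 165. -309.   52.] [[135.0, -371.0, 12.0], [193.0, -246.0, 58.0]]
stand 0.57 [334. 223.] 959 [ 399. -236.   53.] [[370.0, -297.0, 4.0], [428.0, -173.0, 59.0]]
thumbscrew_head 0.47 [354. 171.] 99 [ 547. -301.   63.] [[532.0, -315.0, 58.0], [561.0, -287.0, 68.0]]
mug 0.8 [327.  94.] 852 [ 781. -231.   34.] [[738.0, -286.0, 1.0], [813.0, -186.0, 95.0]]
bottle 0.63 [388. 127.] 529 [ 670. -382.  113.] [[650.0, -410.0, 15.0], [701.0, -365.0, 173.0]]
jar 0.66 [130. 188.] 621 [509. 346. 108.] [[479.0, 324.0, 20.0], [538.0, 384.0, 115.0]]
```

View pictures.

View pics/scene0.png

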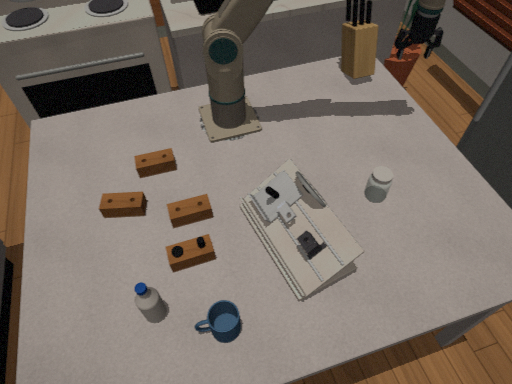

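View pics/top0.png

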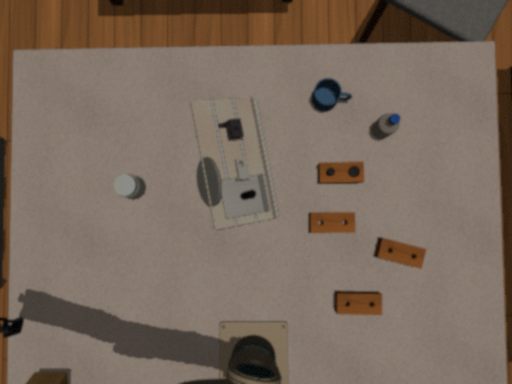

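```bash
cat >> h.py <<'E'
def bedfit(Q):
    # plane of bed by RANSAC over points; returns unit normal, offset
    rng=np.random.default_rng(0);best=None
    for _ in range(1500):
        a,b,c=Q[rng.choice(len(Q),3,False)]
        n=np.cross(b-a,c-a)
        if np.linalg.norm(n)<1: continue
        n/=np.linalg.norm(n); n*=np.sign(n[2])
        if abs(np.degrees(np.arccos(n[2]))-32)>4: continue
        k=(abs((Q-a)@n)<2).sum()
        if best is None or k>best[0]: best=(k,n,a)
    k,n,a=best
    for _ in range(5):
        I=Q[abs((Q-a)@n)<2.5]; a=I.mean(0); n=np.linalg.svd(I-a)[2][2]; n*=np.sign(n[2])
    return n,a@n,len(I)
def axes(n):
    z=n; x=np.cross([0,0,1.],n); x/=np.linalg.norm(x); x*=np.sign(x[0]); y=np.cross(z,x); return np.stack([x,y,z],1)
E
python3 - <<'E'
from h import *
for n in['scene','top']:
    im,d,c=shot(n); P=cloud(d,c)
    m=(d>0)&(P[...,0]>380)&(P[...,0]<800)&(P[...,1]>-110)&(P[...,1]<150)&(P[...,2]>12)&(P[...,2]<250)
    Q=P[m]; nn,off,k=bedfit(Q); R=axes(nn); print(n,k,len(Q),'tilt',np.degrees(np.arccos(nn[2])),'R',np.round(R,3).tolist(),off)
    h=Q@nn-off; L=Q@R
    print('hist',np.histogram(h,bins=range(-10,90,5)))
    for t in['fork','carriage_handle']:
        r=silhouettes(n,t)[0]; mm=r['pixels']&(d>0); q=P[mm]; hh=q@nn-off; l=q@R
        s=hh>45 if t=='fork' else hh>48
        if t=='fork': s&=hh<56
        print(t,s.sum(),np.round(np.percentile(l[s],[2,50,98],axis=0),1).tolist(),'mean h',np.median(hh[s]),'top h',np.percentile(hh,97), 'world',np.round(np.median(q[s],0)))
        if t!='fork':
            s=hh>66; print('handle top',s.sum(),np.round((np.percentile(l[s],[5,95],axis=0)).mean(0),1), np.round(np.median(q[s],0)))
E
```

```text
scene 4355 8923 tilt 32.19442421839807 R [[0.984, -0.153, 0.096], [0.18, 0.832, -0.524], [-0.0, 0.533, 0.846]] 102.04219256992762
hist (array([ 284, 2763, 2899,  467,  979,  255,  171,   66,   64,  150,  187,
        147,  138,   27,   35,   64,   24,    0,    0]), array([-10,  -5,   0,   5,  10,  15,  20,  25,  30,  35,  40,  45,  50,
        55,  60,  65,  70,  75,  80,  85]))
fork 232 [[639.9, -19.8, 148.8], [667.7, -1.9, 151.9], [690.5, 15.0, 155.4]] mean h 49.82737137383393 top h 52.64234930074428 world [672.  39. 127.]
carriage_handle 61 [[464.9, -11.5, 151.8], [478.8, -2.3, 170.4], [484.5, 7.8, 174.4]] mean h 68.31313845632853 top h 59.07527037831911 world [488.  -3. 141.]
handle top 39 [474.2  -2.  171.5] [485.  -7. 144.]
top 2977 8520 tilt 32.24924263736007 R [[0.983, -0.153, 0.097], [0.181, 0.832, -0.525], [-0.0, 0.534, 0.846]] 103.5830471418211
hist (array([ 211, 2337, 2147,  718, 1038,  390,  226,  149,  119,  230,  184,
        197,  118,   43,   58,   73,   22,    0,    0]), array([-10,  -5,   0,   5,  10,  15,  20,  25,  30,  35,  40,  45,  50,
        55,  60,  65,  70,  75,  80,  85]))
fork 196 [[638.5, -20.9, 149.1], [665.0, -1.7, 152.7], [688.4, 17.3, 157.4]] mean h 49.14468950006193 top h 52.71171346431986 world [669.  39. 128.]
carriage_handle 69 [[462.2, -11.6, 151.7], [472.1, 2.3, 169.8], [482.9, 8.8, 176.9]] mean h 66.26383115880306 top h 54.485665148410156 world [481.  -2. 144.]
handle top 37 [ 4.718e+02 -3.000e-01  1.733e+02] [481.  -5. 146.]
```

```bash
cat >> h.py <<'E'
from scipy.spatial.transform import Rotation as Ro
RF=axes(np.array([.0965,-.5245,.846])/np.linalg.norm([.0965,-.5245,.846]))
RT=np.stack([RF[:,1],RF[:,0],-RF[:,2]],1)
RD=np.array([[0,1.,0],[1,0,0],[0,0,-1]])  # tool down, closing along world x
def delta(p,R=None):
    s=ctrl.read_state(); C=Ro.from_euler('xyz',s['tool_rot']).as_matrix()
    sh=C.T@(np.array(p)-s['eef_pos']); rv=Ro.from_matrix(C.T@R).as_rotvec() if R is not None else 0
    return np.round(sh,1).tolist(),np.round(rv,3).tolist() if R is not None else None
def st():
    s=ctrl.read_state(); print('t',round(s['clock'],2),'p',np.round(s['eef_pos'],1),'rot',np.round(s['tool_rot'],3),'F',np.round(s['force'],1),'w',round(s['width'],1),'gf',round(s['gripper_force'],1),'q',np.round(s['qpos'],2))
E
python3 - <<'E'
from h import *
print(RT); print(delta([420,400,300],None)); print(delta(RF@[560,-2,350],RT), RF@[560,-2,350])
E
```

```text
[[-0.15307189  0.98349273 -0.0964938 ]
 [ 0.83198139  0.18094766  0.5244663 ]
 [ 0.53326912 -0.         -0.84594565]]
([-301.2, -154.3, -49.7], None)
([-586.5, -578.5, -44.7], [-0.316, 0.501, 1.094]) [584.83490104 -83.89647912 295.01443916]
```

```bash
python3 -m creep '[{"jaw":1,"xyz":[-300,-155,-50],"angular":[0,0,0.5]},{"jaw":1,"xyz":[-300,-155,-50],"angular":[0,0,0.5]},{"jaw":1,"xyz":[-300,-155,-50],"angular":[0,0,0.5]},{"jaw":1,"xyz":[-300,-155,-50],"angular":[0,0,0.5]},{"jaw":1,"xyz":[-300,-155,-50],"angular":[0,0,0.5]},{"jaw":1,"xyz":[-586,-578,-45],"angular":[-0.316,0.501,1.094]},{"jaw":1,"xyz":[-586,-578,-45],"angular":[-0.316,0.501,1.094]},{"jaw":1,"xyz":[-586,-578,-45],"angular":[-0.316,0.501,1.094]},{"jaw":1,"xyz":[-586,-578,-45],"angular":[-0.316,0.501,1.094]},{"jaw":1,"xyz":[-586,-578,-45],"angular":[-0.316,0.501,1.094]},{"jaw":1,"xyz":[-586,-578,-45],"angular":[-0.316,0.501,1.094]},{"jaw":1,"xyz":[-586,-578,-45],"angular":[-0.316,0.501,1.094]}]'; python3 -c "
from h import *
st(); print(delta(RF@[560,-2,350],RT))"
```

```text
clock: 2.8
eef_pos: [550.7, 6.5, 295.5]
tool_rot: [3.141, -0.562, 1.752]
force: [0.1, 1.3, 0.2]
width: 85.2
gripper_force: 0.0
t 2.8 p [550.7   6.5 295.5] rot [ 3.141 -0.562  1.752] F [0.1 1.3 0.2] w 85.2 gf 0.0 q [ 0.1   0.58  0.22  1.66 -0.64  1.28  0.78]
([-80.7, 17.3, -50.2], [0.001, 0.0, -0.001])
```

```bash
python3 -m creep '[{"jaw":1,"xyz":[-80,17,-50],"angular":[0,0,0]},{"jaw":1,"xyz":[-80,17,-50],"angular":[0,0,0]},{"jaw":1,"xyz":[-80,17,-50],"angular":[0,0,0]}]' >/dev/null
python3 - <<'E'
from h import *
st(); im,d,c=shot('wrist','w1.png'); P=cloud(d,c); print(np.round(np.array(c['T']),2).tolist(),c['fx'])
L=P@RF
m=(d>0)&(P[...,2]>12)&(L[...,0]>400)&(L[...,0]<760)
nn,off,k=bedfit(P[m]); print(k,m.sum(),nn,off,np.degrees(np.arccos(nn[2])))
R=axes(nn)
for t in['fork','carriage_handle']:
    for r in silhouettes('wrist',t)[:2]:
        mm=r['pixels']&(d>0); q=P[mm]; h=q@nn-off; l=q@R
        print(t,r['score'],r['xy'],mm.sum(),np.histogram(h,bins=range(-5,85,5))[0])
        s=(abs(h-50)<4) if t=='fork' else abs(h-70)<5
        if s.sum(): print(s.sum(),np.round(np.percentile(l[s],[2,50,98],axis=0),1).tolist())
E
```

```text
bash:   568 Killed                     python3 - <<'E'
from h import *
st(); im,d,c=shot('wrist','w1.png'); P=cloud(d,c); print(np.round(np.array(c['T']),2).tolist(),c['fx'])
L=P@RF
m=(d>0)&(P[...,2]>12)&(L[...,0]>400)&(L[...,0]<760)
nn,off,k=bedfit(P[m]); print(k,m.sum(),nn,off,np.degrees(np.arccos(nn[2])))
R=axes(nn)
for t in['fork','carriage_handle']:
    for r in silhouettes('wrist',t)[:2]:
        mm=r['pixels']&(d>0); q=P[mm]; h=q@nn-off; l=q@R
        print(t,r['score'],r['xy'],mm.sum(),np.histogram(h,bins=range(-5,85,5))[0])
        s=(abs(h-50)<4) if t=='fork' else abs(h-70)<5
        if s.sum(): print(s.sum(),np.round(np.percentile(l[s],[2,50,98],axis=0),1).tolist())
E
```

View pics/w1.png

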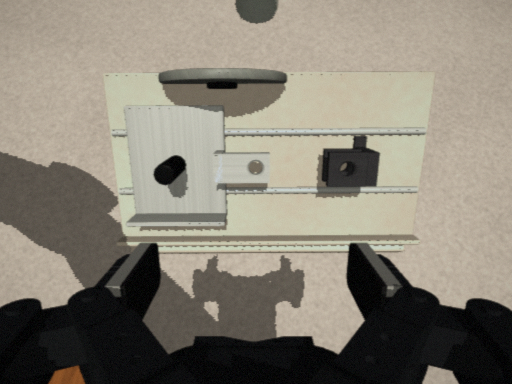

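```bash
sed -i 's/np.linalg.svd(I-a)\[2\]\[2\]/np.linalg.eigh(np.cov(I.T))[1][:,0]/' h.py
cat >> h.py <<'E'
def ray(c,u,v,n,o):
    T=np.array(c['T']); r=T[:3,:3]@[(u-c['cx'])/c['fx'],(v-c['cy'])/c['fy'],1]; t=T[:3,3]
    return t+r*(o-t@n)/(r@n)
E
python3 - <<'E'
from h import *
st(); im,d,c=shot('wrist','w1b.png'); P=cloud(d,c); print(np.round(np.array(c['T']),2).tolist(),c['fx'])
L=P@RF
m=(d>0)&(P[...,2]>12)&(L[...,0]>400)&(L[...,0]<760)&(np.indices(d.shape)[0]<240)
nn,off,k=bedfit(P[m][::7]); print(k,m.sum(),nn,off,np.degrees(np.arccos(nn[2])))
R=axes(nn); h=P@nn-off; l=P@R
U,V=np.meshgrid(np.arange(512),np.arange(384))
print('forktop h',np.median(h[160:185,330:338]),np.median(h[155:160,330:360]),'lug h',np.median(h[155:180,230:245]),'tray',np.median(h[190:205,140:160]))
s=(abs(h-50)<4)&(U>300)&(U<400)&(d>0); print('fork top',s.sum(),np.percentile(l[s],[1,50,99],axis=0).round(1).tolist())
s=(h>66)&(h<75)&(U>130)&(U<200)&(V>140)&(V<200)&(d>0); print('handle top',s.sum(),l[s].mean(0).round(1),np.percentile(l[s],[1,99],axis=0).round(1).tolist(),U[s].mean(),V[s].mean(),(l[s].mean(0)))
s=(h<30)&(abs(U-347)<14)&(abs(V-168)<14)&(d>0); print('hole deep',s.sum(),U[s].mean(),V[s].mean())
for nm,(u,v),hh in[('fork',(347,168),50),('lug',(256,167),32)]:
    g=cv2.resize(im[v-16:v+16,u-16:u+16].mean(2).astype(np.uint8),None,fx=16,fy=16,interpolation=cv2.INTER_CUBIC)
    cv2.imwrite(f'pics/{nm}1.png',cv2.convertScaleAbs(g,alpha=1.5))
    p=ray(c,u,v,nn,off+hh); print(nm,p.round(1),(p@R).round(1))
print(R.round(4).tolist())
a=[cv2.imread(f'pics/{k}1.png') for k in('fork','lug')]; cv2.imwrite('pics/holes1.png',cv2.resize(np.hstack(a),(800,400)))
E
```

```text
t 3.23 p [584.  -81.8 294.6] rot [-3.141 -0.562  1.751] F [ 0.6  1.3 -0.5] w 85.4 gf 0.0 q [ 0.22  0.67  0.24  1.48 -0.61  1.41  0.84]
[[0.98, 0.17, -0.05, 585.52], [0.18, -0.94, 0.28, -89.13], [-0.0, -0.28, -0.96, 436.84], [0.0, 0.0, 0.0, 1.0]] 315.9135881348612
4327 51143 [ 0.09667917 -0.5210867   0.84801049] 103.18138645269627 32.004066011347284
forktop h 49.90457032519393 49.70975636475421 lug h 39.870082861553925 tray 11.989906465244353
fork top 1611 [[637.9, -21.2, 149.5], [665.6, -2.9, 153.1], [689.2, 14.3, 154.6]]
handle top 368 [473.4  -2.9 172.8] [[463.3, -13.0, 169.7], [482.8, 6.7, 174.7]] 164.77445652173913 176.91032608695653 [473.366924    -2.88330047 172.77401862]
hole deep 122 346.6393442622951 171.78688524590163
fork [660.1  41.1 130.6] [656.5   1.4 153.2]
lug [566.5  31.5 114.2] [562.8  -0.8 135.2]
[[0.9832, -0.1547, 0.0967], [0.1824, 0.8338, -0.5211], [-0.0, 0.53, 0.848]]
```

View pics/holes1.png

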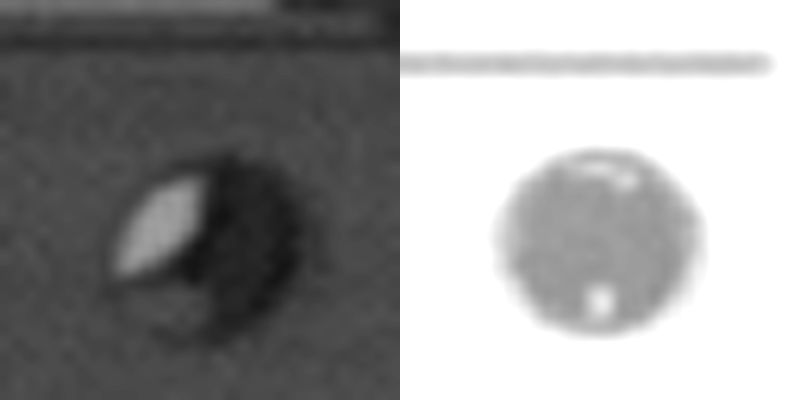

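```bash
cat >> h.py <<'E'
RF=axes(np.array([0.09667917,-0.5210867,0.84801049])); OFF=103.18
RT=np.stack([RF[:,1],RF[:,0],-RF[:,2]],1)
E
python3 - <<'E'
from h import *
c=viewer.camera_model('wrist'); n=RF[:,2]
print('fork',ray(c,346.9,171.7,n,OFF+50)@RF,'lug',ray(c,255.3,170.2,n,OFF+40)@RF, 'top', ray(c,164.8,176.9,n,OFF+70)@RF)
print(delta(RF@[473.4,-2.8,OFF+110],RT),delta(RF@[473.4,-2.8,OFF+50],RT))
E
```

```text
fork [ 6.56392431e+02 -3.13402404e-01  1.53180000e+02] lug [561.82891197  -0.70169957 143.18      ] top [473.58187904  -0.97701806 173.18      ]
([-2.8, -86.0, 135.1], [0.0, -0.005, -0.001]) ([-3.0, -86.1, 195.1], [0.0, -0.005, -0.001])
```

```bash
python3 -m creep '[{"jaw":0.2,"xyz":[-2,-86,135],"angular":[0,-0.005,0]},{"jaw":0.2,"xyz":[-2,-86,135],"angular":[0,-0.005,0]},{"jaw":0.2,"xyz":[-2,-86,135],"angular":[0,-0.005,0]},{"jaw":0.2,"xyz":[-2,-86,135],"angular":[0,-0.005,0]}]'>/dev/null; python3 -c "
from h import *
st(); print(delta(RF@[473.5,-1.5,OFF+50],RT)); shot('wrist','w2.png')"
```

```text
t 3.77 p [484.1 -24.2 179.5] rot [-3.137 -0.561  1.753] F [ 1.5 -1.8  0.3] w 51.0 gf 0.0 q [ 0.19  0.67  0.19  1.9  -0.7   1.03  1.05]
([-1.7, 2.2, 58.4], [-0.004, -0.003, -0.001])
```

View pics/w2.png

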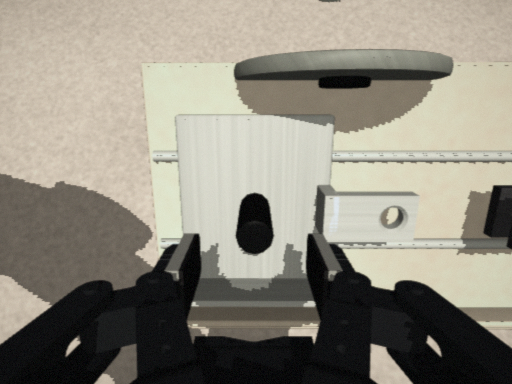

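```bash
python3 -m creep '[{"jaw":-0.05,"xyz":[-1.7,2,30],"angular":[0,0,0]},{"jaw":-0.05,"xyz":[-1.7,2,58],"angular":[0,0,0]},{"jaw":-0.05,"xyz":[-1.7,2,58],"angular":[0,0,0]},{"jaw":-1,"xyz":[-1.7,2,58],"angular":[0,0,0]},{"jaw":-1,"xyz":[-1.7,2,58],"angular":[0,0,0]},{"jaw":-1,"xyz":[-1.7,2,58],"angular":[0,0,0]}]'>/dev/null; python3 -c "
from h import *
st(); s=ctrl.read_state(); print(s['eef_pos']@RF-[0,0,OFF])"
```

```text
t 4.58 p [484.2   0.9 131. ] rot [ 3.139 -0.556  1.753] F [-1.3 -1.8  6.3] w 20.4 gf 59.0 q [ 0.18  0.73  0.14  1.95 -0.77  0.91  1.1 ]
[476.25275403  -4.74019975  54.27699283]
```

```bash
python3 -m creep '[{"jaw":-1,"xyz":[0,20,0],"angular":[0,0,0]},{"jaw":-1,"xyz":[0,40,0],"angular":[0,0,0]},{"jaw":-1,"xyz":[0,60,0],"angular":[0,0,0]},{"jaw":-1,"xyz":[0,75,0],"angular":[0,0,0]},{"jaw":-1,"xyz":[0,84,0],"angular":[0,0,0]},{"jaw":-1,"xyz":[0,88,0],"angular":[0,0,0]},{"jaw":-1,"xyz":[0,88,0],"angular":[0,0,0]}]'>/dev/null; python3 -c "
from h import *
st(); s=ctrl.read_state(); print(s['eef_pos']@RF-[0,0,OFF])"
```

```text
t 5.45 p [571.   17.  131.1] rot [ 3.139 -0.556  1.753] F [-0.8 -1.7  5.6] w 20.5 gf 59.3 q [ 0.11  0.81  0.16  1.73 -0.75  1.01  0.96]
[564.53575769  -4.73808019  54.33005028]
```

```bash
python3 -m creep '[{"jaw":-1,"xyz":[0,2,0],"angular":[0,0,0]},{"jaw":-1,"xyz":[0,4,0],"angular":[0,0,0]},{"jaw":-1,"xyz":[0,6,0],"angular":[0,0,0]},{"jaw":-1,"xyz":[0,8,0],"angular":[0,0,0]},{"jaw":-1,"xyz":[0,8,0],"angular":[0,0,0]}]'>/dev/null; python3 -c "
from h import *
st(); s=ctrl.read_state(); print(s['eef_pos']@RF-[0,0,OFF])"
```

```text
t 6.08 p [574.2  17.6 131. ] rot [-3.135 -0.559  1.751] F [-12.5  -5.4  12. ] w 20.6 gf 60.3 q [ 0.11  0.82  0.16  1.72 -0.75  1.03  0.95]
[567.74876048  -4.7314208   54.28807092]
```

```bash
python3 -m creep '[{"jaw":-1,"xyz":[0,-4,0],"angular":[0,0,0]},{"jaw":0.0,"xyz":[0,-4,0],"angular":[0,0,0]},{"jaw":0.0,"xyz":[0,-4,0],"angular":[0,0,0]},{"jaw":0.0,"xyz":[0,-4,0],"angular":[0,0,0]},{"jaw":0.0,"xyz":[0,-4,-50],"angular":[0,0,0]},{"jaw":0.0,"xyz":[-20,60,-110],"angular":[0,0,0]},{"jaw":0.0,"xyz":[-20,80,-110],"angular":[0,0,0]},{"jaw":0.0,"xyz":[-20,80,-110],"angular":[0,0,0]}]'>/dev/null
python3 - <<'E'
from h import *
st(); im,d,c=shot('wrist','w3.png'); s=ctrl.read_state(); print(s['eef_pos']@RF-[0,0,OFF])
E
```

```text
t 7.08 p [672.8 -40.7 212.9] rot [ 3.137 -0.555  1.756] F [-1.2  0.8  0.1] w 42.7 gf 0.0 q [ 0.15  0.85  0.21  1.33 -0.67  1.33  0.78]
[651.88707793 -24.85670005 162.3429143 ]
```

View pics/w3.png

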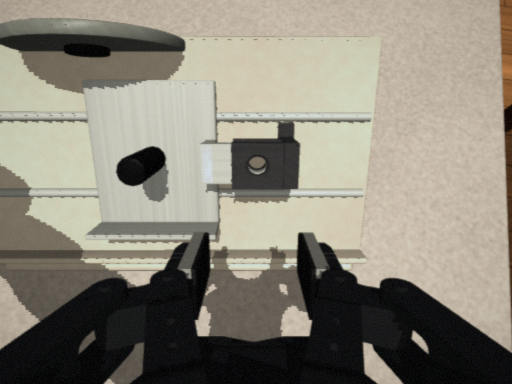

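```bash
cat >> h.py <<'E'
def hole(im,d,c,u,v,r=14):
    P=cloud(d,c); n=RF[:,2]; h=P@n-OFF
    w=h[v-r:v+r+1,u-r:u+r+1]; top=np.median(w[w>46]); m=((w<top-3)|(d[v-r:v+r+1,u-r:u+r+1]==0)).astype(np.uint8)
    k,lab,stt,cen=cv2.connectedComponentsWithStats(m); i=lab[r,r]
    if i==0: i=1+np.argmax(stt[1:,4])
    cs=cv2.findContours((lab==i).astype(np.uint8),0,cv2.CHAIN_APPROX_NONE)[0]; e=cv2.fitEllipse(max(cs,key=len))
    uu,vv=u-r+e[0][0],v-r+e[0][1]
    return top,e,(uu,vv),ray(c,uu,vv,n,OFF+top)
E
python3 - <<'E'
from h import *
im,d,c=shot('wrist'); top,e,uv,p=hole(im,d,c,257,164); print(top,e,uv,p,p@RF)
v,u=164,257; cv2.imwrite('pics/hole3.png',cv2.resize(im[v-20:v+20,u-20:u+20,::-1],(480,480),interpolation=cv2.INTER_CUBIC))
# pin from scene/top/also deltas
for n in['top','scene']:
    im,d,c=shot(n); P=cloud(d,c); r=silhouettes(n,'pin_grip')
    m=(abs(P[...,0]-546)<25)&(abs(P[...,1]+232)<25)&(P[...,2]>75)&(P[...,2]<95); q=P[m]; print(n,m.sum(),q.mean(0).round(1),np.percentile(q,[3,97],axis=0).round(1).tolist())
print(delta([545,-231,200],RD),delta([545,-231,76],RD))
E
```

```text
49.837873028769636 ((17.820293426513672, 16.28443717956543), (17.589540481567383, 18.460084915161133), 91.94452667236328) (260.8202934265137, 166.28443717956543) [662.1471271   37.67031491 128.10164465] [657.90852881  -3.13053007 153.01787303]<stdin>:7: RuntimeWarning: Mean of empty slice.
  ret = um.true_divide(
Traceback (most recent call last):
IndexError: index -1 is out of bounds for axis 0 with size 0
```

View pics/hole3.png

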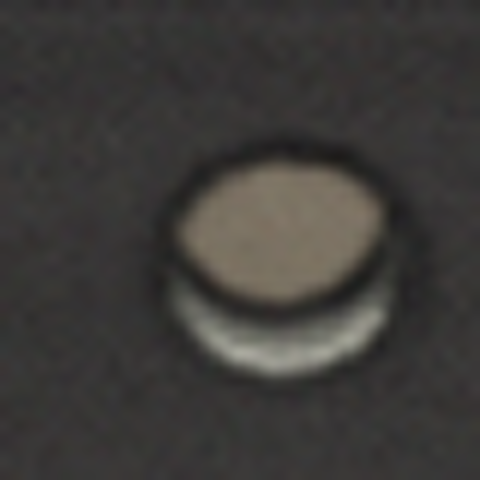

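```bash
python3 -c "
from h import *
st(); print(delta([600,-120,260],RD),delta([545,-260,220],RD))"
```

```text
t 7.28 p [668.6 -39.8 211.7] rot [-3.139 -0.558  1.751] F [-0.  -0.2 -0.1] w 42.6 gf 0.0 q [ 0.15  0.85  0.21  1.34 -0.66  1.33  0.78]
([-30.9, -82.1, -76.0], [-0.053, -0.557, 0.177]) ([-160.5, -161.4, -109.6], [-0.053, -0.557, 0.177])
```

```bash
python3 -m creep '[{"jaw":0.4,"xyz":[-31,-82,-76],"angular":[-0.053,-0.557,0.177]},{"jaw":0.4,"xyz":[-31,-82,-76],"angular":[-0.053,-0.557,0.177]},{"jaw":0.4,"xyz":[-160,-161,-110],"angular":[-0.053,-0.557,0.177]},{"jaw":0.4,"xyz":[-160,-161,-110],"angular":[-0.053,-0.557,0.177]},{"jaw":0.4,"xyz":[-160,-161,-110],"angular":[-0.053,-0.557,0.177]},{"jaw":0.4,"xyz":[-160,-161,-110],"angular":[-0.053,-0.557,0.177]},{"jaw":0.4,"xyz":[-160,-161,-110],"angular":[-0.053,-0.557,0.177]}]'>/dev/null
python3 - <<'E'
from h import *
st(); im,d,c=shot('wrist','w4.png'); P=cloud(d,c)
for t in['pin_grip','thumbscrew_head']:
  for r in silhouettes('wrist',t)[:2]: print(t,round(r['score'],2),r['xy'],np.median(P[r['pixels']],0).round(1))
g=(P[...,2]>76)&(P[...,2]<92)&(abs(P[...,1]+231)<45)&(abs(P[...,0]-546)<45); V,U=np.nonzero(g); print(g.sum(),P[g].mean(0).round(1),U.mean(),V.mean(),np.percentile(P[g],[3,97],axis=0).round(1).tolist())
p=ray(c,U.mean(),V.mean(),np.array([0,0,1.]),84); print(p)
print(delta([p[0],p[1],76],RD))
E
```

```text
t 8.15 p [ 546.7 -258.7  221. ] rot [ 3.139e+00 -1.000e-03  1.571e+00] F [ 0.6  0.1 -0.1] w 59.6 gf 0.0 q [ 0.1   0.64  0.49  1.69 -0.37  0.9   0.74]
pin_grip 0.88 [254.6, 155.9] [ 545.4 -229.1   84.2]
thumbscrew_head 0.64 [251.4, 221.2] [ 547.1 -299.1   62.2]
535 [ 545.7 -230.1   84.1] 251.32897196261683 152.26728971962618 [[536.3, -239.8, 81.3], [554.6, -220.8, 85.8]]
[ 545.66192618 -230.08717567   84.        ]
([28.5, -2.1, 145.2], [0.003, 0.0, 0.002])
```

View pics/w4.png

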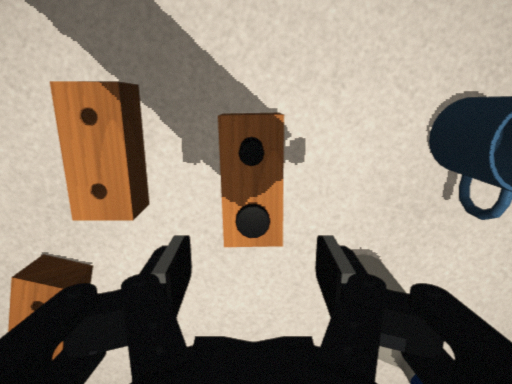

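```bash
python3 -m creep '[{"jaw":0.4,"xyz":[28.5,-1.8,50],"angular":[0,0,0]},{"jaw":0.2,"xyz":[28.5,-1.8,95],"angular":[0,0,0]},{"jaw":0.2,"xyz":[28.5,-1.8,130],"angular":[0,0,0]},{"jaw":0.2,"xyz":[28.5,-1.8,145],"angular":[0,0,0]},{"jaw":0.2,"xyz":[28.5,-1.8,145],"angular":[0,0,0]},{"jaw":0.2,"xyz":[28.5,-1.8,145],"angular":[0,0,0]}]'>/dev/null; python3 -c "
from h import *
st(); print(delta([545.6,-230,76],RD))"
```

```text
t 9.05 p [ 546.4 -232.3   77.5] rot [3.137e+00 2.000e-03 1.570e+00] F [ 0.4  0.1 -0. ] w 51.4 gf 0.0 q [ 0.13  0.81  0.37  1.82 -0.49  0.59  0.81]
([2.3, -0.8, 1.5], [0.005, 0.002, -0.0])
```

```bash
python3 -m creep '[{"jaw":0.0,"xyz":[2,-0.5,1],"angular":[0,0,0]},{"jaw":0.0,"xyz":[2,-0.5,1],"angular":[0,0,0]},{"jaw":-1,"xyz":[2,-0.5,1],"angular":[0,0,0]},{"jaw":-1,"xyz":[2,-0.5,1],"angular":[0,0,0]},{"jaw":-1,"xyz":[2,-0.5,1],"angular":[0,0,0]},{"jaw":-1,"xyz":[2,-0.5,1],"angular":[0,0,0]}]'>/dev/null; python3 -c "
from h import *
st(); print(delta([545.6,-230,76],RD))"
```

```text
t 9.8 p [ 545.1 -229.9   75.7] rot [3.139e+00 1.000e-03 1.570e+00] F [-0.7  1.3  6.1] w 20.1 gf 58.5 q [ 0.12  0.82  0.37  1.83 -0.5   0.59  0.8 ]
([-0.1, 0.5, -0.3], [0.003, 0.001, -0.001])
```

```bash
python3 -m creep '[{"jaw":-1,"xyz":[0,0,-20],"angular":[0,0,0]},{"jaw":-1,"xyz":[0,0,-60],"angular":[0,0,0]},{"jaw":-1,"xyz":[0,0,-120],"angular":[0,0,0]},{"jaw":-1,"xyz":[0,0,-150],"angular":[0,0,0]},{"jaw":-1,"xyz":[0,0,-150],"angular":[0,0,0]}]'>/dev/null; python3 -c "
from h import *
st(); print(delta(RF@[657.3,-2,OFF+160],RT),RF@[657.3,-2,OFF+160]);im,d,c=shot('scene')
P=cloud(d,c); r=silhouettes('scene','pin_grip'); print([(x['score'],x['xy'],np.median(P[x['pixels']],0).round()) for x in r[:2]])"
```

```text
t 10.43 p [ 545.7 -230.4  227.5] rot [3.134e+00 3.000e-03 1.570e+00] F [-0.2  0.3 -1.4] w 20.2 gf 59.4 q [ 0.04  0.62  0.51  1.73 -0.37  0.89  0.7 ]
([211.6, 126.2, 5.6], [0.058, 0.561, -0.177]) [672.0243052  -18.90209774 222.11944187]
[]
```

```bash
python3 -m creep '[{"jaw":-1,"xyz":[50,30,-30],"angular":[0.015,0.14,-0.045]},{"jaw":-1,"xyz":[105,63,-30],"angular":[0.03,0.28,-0.09]},{"jaw":-1,"xyz":[160,95,-30],"angular":[0.045,0.42,-0.13]},{"jaw":-1,"xyz":[211,126,-10],"angular":[0.058,0.561,-0.177]},{"jaw":-1,"xyz":[211.5,126,5],"angular":[0.058,0.561,-0.177]},{"jaw":-1,"xyz":[211.5,126,5],"angular":[0.058,0.561,-0.177]},{"jaw":-1,"xyz":[211.5,126,5],"angular":[0.058,0.561,-0.177]}]'>/dev/null; python3 -c "
from h import *
st(); s=ctrl.read_state(); print(s['eef_pos']@RF-[0,0,OFF]); print(delta(RF@[657.3,-2,OFF+145],RT)); im,d,c=shot('wrist','w5.png'); 
a=im[60:384,80:432]; cv2.imwrite('pics/w5c.png',cv2.resize(a[:,:,::-1],(640,589),interpolation=cv2.INTER_CUBIC))"
```

```text
t 11.4 p [670.2 -19.6 220.5] rot [-3.136 -0.56   1.749] F [-0.6 -0.8 -0.6] w 20.1 gf 59.4 q [ 0.12  0.84  0.22  1.34 -0.68  1.34  0.75]
[655.36772804  -3.18400163 158.79901341]
([1.2, 2.0, 13.8], [-0.003, -0.002, -0.004])
```

View pics/w5c.png

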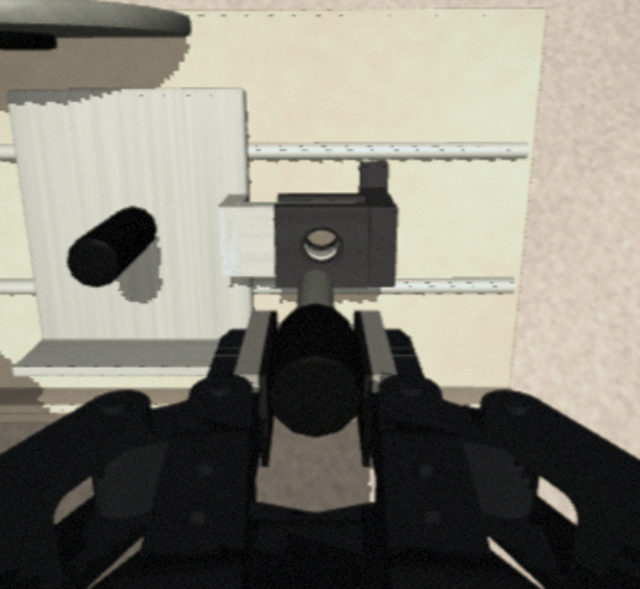

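Run:
```python
from h import *
s=ctrl.read_state(); C=Ro.from_euler('xyz',s['tool_rot']).as_matrix(); im,d,c=shot('wrist')
P=cloud(d,c); Tq=(P-s['eef_pos'])@C
print('tool in RF', (RT.T@C).round(4).tolist())
top,e,uv,p=hole(im,d,c,257,194); print('hole',top,e,uv,p@RF-[0,0,OFF],'tool',(p-s['eef_pos'])@C)
print('hole axis tool', C.T@RF[:,2])
X=Tq[d>0]
a=X[(abs(X[:,2]+8.3)<3)&(abs(X[:,0])<18)&(abs(X[:,1])<9.5)]; print('headtop',len(a),a.mean(0),np.percentile(a,[2,98],axis=0).round(1).tolist())
for z in range(20,74,6):
    b=X[(abs(X[:,2]-z)<3)&(abs(X[:,0])<15)&(abs(X[:,1])<15)]
    if len(b): print(z,len(b),np.percentile(b,[3,50,97],axis=0).round(1)[:,:2].tolist())
T=np.array(c['T'])
def pr(t):
    q=T[:3,:3].T@(C@np.array(t)+s['eef_pos']-T[:3,3]); return (c['fx']*q[0]/q[2]+c['cx'],c['fy']*q[1]/q[2]+c['cy'])
for t in[(0,0,-8.3),(0,0,69.7),(4,0,69.7)]: u,v=pr(t); print(t,u,v,'crop',(u-80)*640/352,(v-60)*589/324)
```

```text
tool in RF [[1.0, -0.0036, 0.0013], [0.0036, 1.0, -0.002], [-0.0013, 0.002, 1.0]]
hole 49.78457850231433 ((13.1886568069458, 15.180410385131836), (16.822147369384766, 18.20851707458496), 96.50749206542969) (256.1886568069458, 195.18041038513184) [657.85331481  -2.89896807  49.7845785 ] tool [ -0.22898838   2.43214632 109.60146979]
hole axis tool [ 0.00130278 -0.00202828 -0.9999971 ]
headtop 1872 [ 0.44993697  0.07380022 -8.68465928] [[-9.7, -8.9, -10.0], [9.5, 8.8, -5.9]]
20 122 [[3.9, -9.0], [8.8, 0.5], [10.0, 9.4]]
26 1 [[8.3, -3.5], [8.3, -3.5], [8.3, -3.5]]
32 13 [[4.3, -2.5], [4.7, 0.5], [5.3, 3.4]]
38 75 [[2.2, -4.5], [4.5, 0.0], [5.3, 5.0]]
44 71 [[1.4, -5.0], [4.4, 0.6], [5.1, 5.6]]
50 69 [[0.8, -4.8], [4.3, 0.0], [5.2, 5.8]]
56 65 [[-0.0, -5.4], [4.2, 0.6], [5.2, 6.0]]
62 47 [[0.4, -5.1], [4.4, -0.0], [5.2, 5.6]]
(0, 0, -8.3) 252.9158920422968 276.04516322479685 crop 314.3925309859942 392.74876894878196
(0, 0, 69.7) 253.01382337277832 212.34357266785136 crop 314.570587950506 276.94556883137176
(4, 0, 69.7) 253.0130315714275 206.51472314937692 crop 314.5691483116864 266.3492960956266
```

```bash
python3 -m creep '[{"jaw":-1,"xyz":[-0.3,2.1,15],"angular":[0.002,0.001,0.003]},{"jaw":-1,"xyz":[-0.3,2.1,30],"angular":[0.002,0.001,0.003]},{"jaw":-1,"xyz":[-0.3,2.1,37],"angular":[0.002,0.001,0.003]},{"jaw":-1,"xyz":[-0.3,2.1,37],"angular":[0.002,0.001,0.003]},{"jaw":-1,"xyz":[-0.3,2.1,42],"angular":[0.002,0.001,0.003]},{"jaw":-1,"xyz":[-0.3,2.1,46],"angular":[0.002,0.001,0.003]},{"jaw":-1,"xyz":[-0.3,2.1,46],"angular":[0.002,0.001,0.003]}]'>/dev/null
python3 - <<'E'
from h import *
st(); s=ctrl.read_state(); print(s['eef_pos']@RF-[0,0,OFF],'F tool', s['force']@RF)
print(delta(RF@[657.4,-3.2,OFF+73.5],RT))
E
```

```text
t 12.38 p [667.9   6.3 180.9] rot [-3.132 -0.563  1.748] F [ 0.9 -1.  -0.5] w 20.0 gf 59.4 q [ 0.09  0.87  0.2   1.39 -0.7   1.25  0.77]
[657.86999687  -2.22908769 111.56295491] F tool [ 0.7176656  -1.23519989  0.21698542]
([-1.1, -0.2, 38.1], [-0.006, -0.004, -0.005])
```

```bash
python3 -m creep '[{"jaw":-1,"xyz":[-0.3,0,5],"angular":[-0.003,-0.002,0]},{"jaw":-1,"xyz":[-0.4,0,10],"angular":[-0.003,-0.002,0]},{"jaw":-1,"xyz":[-0.5,0,15],"angular":[-0.003,-0.002,0]},{"jaw":-1,"xyz":[-0.5,0,20],"angular":[-0.003,-0.002,0]},{"jaw":-1,"xyz":[-0.5,0,20],"angular":[-0.003,-0.002,0]}]'>/dev/null
python3 - <<'E'
from h import *
st(); s=ctrl.read_state(); print(s['eef_pos']@RF-[0,0,OFF],'F tool', s['force']@RF)
print(delta(RF@[657.4,-3.0,OFF+73.5],RT))
E
```

```text
t 13.0 p [665.8  16.6 163.5] rot [-3.135 -0.561  1.748] F [-0.1  0.5  0.1] w 20.3 gf 59.4 q [ 0.08  0.88  0.2   1.42 -0.71  1.21  0.79]
[657.62187504  -2.51515554  91.20206847] F tool [-0.00714943  0.42963846 -0.20493347]
([-0.5, -0.2, 17.7], [-0.003, -0.003, -0.005])
```

Free fit; go home, pressing lightly past.

```bash
python3 -m creep '[{"jaw":-1,"xyz":[-0.2,0,5],"angular":[-0.002,-0.002,0]},{"jaw":-1,"xyz":[-0.2,0,10],"angular":[-0.002,-0.002,0]},{"jaw":-1,"xyz":[-0.2,0,14],"angular":[-0.002,-0.002,0]},{"jaw":-1,"xyz":[-0.2,0,17],"angular":[-0.002,-0.002,0]},{"jaw":-1,"xyz":[-0.2,0,19],"angular":[-0.002,-0.002,0]},{"jaw":-1,"xyz":[-0.2,0,19],"angular":[-0.002,-0.002,0]}]'>/dev/null
python3 - <<'E'
from h import *
st(); s=ctrl.read_state(); print(s['eef_pos']@RF-[0,0,OFF],'F tool', s['force']@RF)
E
```

```text
t 13.75 p [664.3  25.7 147.9] rot [-3.138 -0.559  1.748] F [ 0.5 -0.4  0.8] w 20.4 gf 59.9 q [ 0.07  0.89  0.19  1.44 -0.73  1.17  0.8 ]
[657.84740468  -2.97254789  73.09428271] F tool [0.38392701 0.04217505 0.96890092]
```

```bash
python3 -m creep '[{"jaw":-1,"xyz":[0,0,1],"angular":[0,0,0]},{"jaw":-1,"xyz":[0,0,2],"angular":[0,0,0]},{"jaw":-1,"xyz":[0,0,3],"angular":[0,0,0]},{"jaw":-1,"xyz":[0,0,3],"angular":[0,0,0]}]'>/dev/null
python3 - <<'E'
from h import *
st(); s=ctrl.read_state(); print(s['eef_pos']@RF-[0,0,OFF],'F tool', s['force']@RF)
E
```

```text
t 14.25 p [664.3  25.8 147.8] rot [-3.14  -0.558  1.748] F [-3.4 -5.9 12.5] w 20.0 gf 61.1 q [ 0.07  0.89  0.19  1.45 -0.73  1.17  0.8 ]
[657.85578519  -2.96552544  72.94608418] F tool [-4.41568539  2.2214975  13.3554817 ]
```

```bash
python3 -m creep '[{"jaw":-1,"xyz":[0,0,-2],"angular":[0,0,0]},{"jaw":0.1,"xyz":[0,0,-2],"angular":[0,0,0]},{"jaw":0.1,"xyz":[0,0,-2],"angular":[0,0,0]},{"jaw":0.1,"xyz":[0,0,-2],"angular":[0,0,0]},{"jaw":0.1,"xyz":[0,0,-25],"angular":[0,0,0]},{"jaw":0.1,"xyz":[0,0,-70],"angular":[0,0,0]},{"jaw":0.1,"xyz":[0,0,-110],"angular":[0,0,0]},{"jaw":0.1,"xyz":[0,0,-110],"angular":[0,0,0]},{"jaw":0.1,"xyz":[0,0,-110],"angular":[0,0,0]}]'>/dev/null
python3 - <<'E'
from h import *
st(); im,d,c=shot('wrist','w6.png'); P=cloud(d,c); L=P@RF-[0,0,OFF]
m=(d>0)&(abs(L[...,0]-657)<9)&(abs(L[...,1]+3)<9)&(L[...,2]>60); print(m.sum(),np.median(L[m],0),np.percentile(L[m][:,2],[5,50,95]))
m=(d>0)&(abs(L[...,0]-566)<25)&(abs(L[...,1]+3)<25)&(L[...,2]>64); print('handle top',L[m].mean(0))
E
```

```text
t 15.38 p [674.2 -29.1 237.8] rot [-3.136 -0.56   1.748] F [ 0.1 -0.   0.2] w 47.2 gf 0.0 q [ 0.13  0.83  0.22  1.3  -0.67  1.38  0.74]
658 [657.38679144  -1.07873895  81.68484894] [64.81792799 81.68484894 82.96013561]
handle top [569.09326959  -2.6322687   69.38042253]
```

View pics/w6.png

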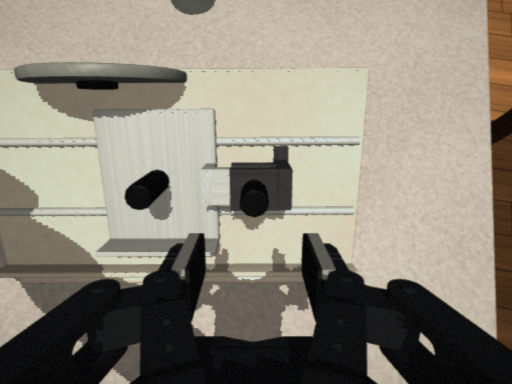

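The picture shows the pin's head seated on the fork at about (254,200). Its top is about 82 mm above the bed (50 + 32 expected), and the gripper is clear of it.

```bash
python3 -c "
from cell import ctrl
print(ctrl.finish_job())"
```

```text
the job is handed in; nothing more can be done
None
```

The carriage is at its stop and the lock pin is fully home through fork and lug. The gripper has let go and is clear, the thumbscrew and other items were not touched, and I handed the job in at about 15 s; it returned no verdict.

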